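# Feel out the sifter wheel's heavy side and hold it at the bottom

## Robot

A 6-joint arm with a two-finger parallel gripper is mounted at the origin on the work surface. World frame = base frame: x ahead of the robot, y to its left, z up, the work surface at z = 0. Lengths are in m, angles in degrees, forces in N, time in s.
With the tool pointing down it reaches from about 0.275 to 1 m from the base axis. Payload 8.4 kg.
Tool frame: the origin (TCP) lies on the centre line of the jaws, within the pads' length; the fingertips stand 14 mm ahead of it and the grasp point (between the pads) lies 5 mm behind it (r.tips_ahead is the distance from the TCP to the fingertips, in m); x points along the fingers, y is the direction in which the jaws open and shut, and the axes are right-handed (so a half turn about x gives the same grasp; the last joint's range is limited). The gripper opens to 85 mm and grips with 20 to 120 N. Pads are 22 mm wide; open, the fingers measure 114 mm over their backs; the gripper's body (76 mm by 85 mm) begins 54 mm behind the grasp point. The pads swing forward as they close: fully open they stand 13 mm farther back than shut.
Start: joints at [-63.277, 20.225, 93.587, -0, 66.188, -0.138], TCP at [0.282, -0.558, 0.245] pointing down, gripper open.
Joint ranges: [-150.9, 150.9], [-52.94, 120.26], [3.33, 152.33], [-74.26, 254.26], [0, 154.13], [-172.89, 172.89]. Speed limits (degrees/s): [127.2, 127.2, 159.86, 180, 180, 180].

## Interface

Orientations are given as a 3x3 rotation matrix whose columns are the frame's x, y, z axes.
In Python, from plant import r, optics gives the robot as it stands.
- The arm moves only by the shell command python3 -m pendant 'ROWS' [FORCE]. ROWS is a JSON object of lists of equal length, an entry for each row: "travel": the shift along the world's x, y, z in mm, a list of three; "roll": the turn about the world's z in rad; "hand": the opening, from 0 (shut) to 1 (fully open). In form: {"travel": [[dx, dy, dz], ...], "roll": [roll, ...], "hand": [hand, ...]}. A call has 1 to 12 rows; each row is the pose to reach, as a shift and turn from the pose commanded when the call began; what a row does not reach only later rows make up. A row lasts 1/8 s, in which the tool goes at most 62.5 mm and 10.7 degrees, less where a joint would pass 70% of its speed; a pose out of reach is approached as far as the arm can. A call with a gripper value outside its range is refused whole. The fingers move at their own pace and stop on an object; FORCE is the grip in N (left out, the last holds). Time passes only in rows, so rows that repeat a pose let the fingers close. It gives the time, the measured TCP pose, the force and the opening at its end, in the units of the state.
- r.get_obs(): the state, without advancing time (a new reading comes with each control period).
- optics.get_image(name): name is "side" or "top" or "wrist"; returns a dict with "pixels" (400x640x3 uint8, blue, green, red), "z_map" (400x640 float32, m along the optical axis (not along the pixel's ray), 0 where there is no reading), "K" (3x3 intrinsics, pixels), "T" (4x4, takes a point from camera to world coordinates). Camera axes: x right, y down, z forward; pixel columns grow to the right and rows downward; lengths in m; the calibration is good to about 2 mm. A picture is of the moment at which its call begins.
- r.close_job(): hands the job in, once; it reports no verdict.
The state is a dict: "time": time; "joints": joint angles; "dq": joint speeds; "joint_efforts": joint torques, N m; "tool_pos": TCP position; "eef_rot": TCP orientation; "force": force on the tool from outside, world axes, zero at the start; "ft_torque": the same for the moment, N m; "finger_gap": opening from 0.0 (shut) to 1.0 (fully open).
Only numpy, scipy, OpenCV 4.12 (cv2) and the standard library are available. Lean on these libraries where they do the work, as an engineer would, in place of code of your own. Each camera call takes 0.05 s, during which the arm holds its last target.

## Task

The upright handwheel with six pegs on the flour sifter's drive unit has a counterweight hidden inside it, and its tight bearing lets it stay wherever it is left. Take it by its pegs and turn it to feel which side is heavy (it resists more while the heavy side climbs, less while it comes down), then turn it until the heavy side is at the very bottom. Finish while still gripping a peg and holding the wheel still there, ready for the sifter's rod to be hooked on; leave the baking things around it where they are.

Things in the scene. Friction and masses are not known exactly. Their poses are not given: they have to be found in the camera images.
- drive: Sifter drive unit, fixed to the table. Base plate from x -100 to +140 mm, y -100 to +100 mm of its origin (on the table), 18 mm thick. White gear housing at x 32 to 118 mm, 105 mm wide, top 173 mm above the table. The upright handwheel is at its -x side, centred at (-30, 0, 140) mm. x axis: along the axle, from wheel to housing, pointing roughly back to the robot (the wheel is on the side away from it); z up.
- wheel_hub (a point): Wheel centre: upright aluminium disc 180 mm across, 22 mm thick. Six equal round pegs (14 mm thick, 55 mm long) stick out of its front (drive -x) face, 60 degrees apart, 78 mm from the axle. Site x axis = axle; y, z turn with the wheel, a peg lies along +z. It looks alike at every peg; the hidden counterweight, its middle 58 mm from the axle, lies at a different unmarked angle each time.
- wheel (a joint): Turning angle of the wheel, rad, growing right-handed about the drive's +x axis (the top moves to the drive's -y). At 0 one peg is straight up. Many turns both ways. Bearing friction 0.55 N m either way (7 N at the pegs); the heavy side pulls with up to 0.38 to 0.5 N m (5 to 6.5 N at the pegs) when level with the axle, so the wheel never turns by itself.
- bowl: Bystander: steel mixing bowl, 150 mm across, 70 mm high; origin at the centre of its underside.
- cake_ring: Bystander: open steel cake ring, 90 mm across, 60 mm high; origin at the centre of its underside.
- big_ring: Bystander: open steel cake ring, 120 mm across, 60 mm high; origin at the centre of its underside.
- jar: Bystander: jar with a paper label, 70 mm across, 100 mm high; origin at the centre of its underside.
- spatula: Bystander: spatula lying flat; origin on the table under its middle.
- brush: Bystander: pastry brush lying flat; origin on the table under its middle.
- tin: Bystander: small aluminium baking tin, 90 mm across, 70 mm high; origin at the centre of its underside.

How it is judged (in metres and radians):
On the way:
1. the fingers turn the wheel: they grip it while it turns (contact force between the fingers and wheel above 2 N and (velocity of joint wheel above 0.05 rad/s or velocity of joint wheel below -0.05 rad/s)), for 0.1 s.
At the end, for the whole second after the job is handed in: The wheel's counterweight is within 0.35 rad (20 degrees) of straight below the axle, the fingers still press on the wheel with more than 2 N, and the wheel stands still (under 0.05 rad/s) (height (world z) of counterweight below 0.0855 m and contact force between the fingers and wheel above 2 N and velocity of joint wheel between -0.05 and 0.05 rad/s); the arm keeps its last pose, push and grip.
It fails at once if a baking thing around the drive unit is pushed more than 30 mm from its place (distance of any of bowl, cake_ring, big_ring, jar, spatula, brush, tin from where it was at the start of the episode above 0.03 m).
It also fails if it takes over 72 s, if anything falls off the work surface, if the arm or the gripper's body presses on something with over 40 N, if the wrist force passes 120 N, or if a joint passes its speed limit or range.

## Working session

There is one attempt and no reset: what is moved stays moved. The work goes in short steps, Python scripts to look and compute and a shell command to move; the robot and the scene stay as the last step left them, time stands still between calls to the robot, and variables do not carry over. Pictures are saved under pics/ and viewed, and the job is handed in when it is done.

```bash
ls; mkdir -p pics
python3 - <<'E'
from plant import r, optics
import cv2
print(r.get_obs())
for n in ["side","top","wrist"]:
    im=optics.get_image(n); cv2.imwrite(f"pics/{n}0.png",im["pixels"]); print(n,im["K"].round(1).tolist(),im["T"].round(3).tolist())
E
```

```text
pics
{'time': 0.0, 'joints': array([-6.32778350e+01,  2.02612259e+01,  9.36296568e+01, -3.97453635e-04,
        6.61853407e+01, -1.36444294e-01]), 'dq': array([ 0.01165695,  0.09184432, -0.00749997,  0.02612742, -0.01240102,
        0.01997121]), 'joint_efforts': array([-1.69468811e-03, -6.05248117e+01, -3.42063081e+01,  1.50659880e-04,
        9.57126467e-03,  4.17275567e-05]), 'tool_pos': array([ 0.28217664, -0.55717433,  0.24457105]), 'eef_rot': array([[-6.03880011e-04,  4.51792454e-01, -8.92122869e-01],
       [ 1.18541222e-03, -8.92122082e-01, -4.51792858e-01],
       [-9.99999115e-01, -1.33036203e-03,  3.17439709e-06]]), 'force': array([0.17531906, 0.00351129, 0.00938564]), 'ft_torque': array([ 0.01436167, -0.02128933,  0.02600011]), 'finger_gap': 0.9998353512234233}
side [[463.1, 0.0, 327.8], [0.0, 463.1, 199.2], [0.0, 0.0, 1.0]] [[-0.912, -0.22, 0.347, 0.154], [-0.411, 0.497, -0.765, 0.863], [-0.005, -0.84, -0.543, 0.71], [0.0, 0.0, 0.0, 1.0]]
top [[427.7, 0.0, 312.5], [0.0, 427.7, 196.5], [0.0, 0.0, 1.0]] [[0.029, -0.982, 0.186, 0.36], [-0.999, -0.025, 0.024, -0.017], [-0.019, -0.187, -0.982, 1.223], [0.0, 0.0, 0.0, 1.0]]
wrist [[281.3, 0.0, 315.4], [0.0, 281.3, 192.9], [0.0, 0.0, 1.0]] [[0.452, -0.847, -0.28, 0.354], [-0.892, -0.429, -0.14, -0.521], [-0.002, 0.313, -0.95, 0.374], [0.0, 0.0, 0.0, 1.0]]
```

View pics/side0.png

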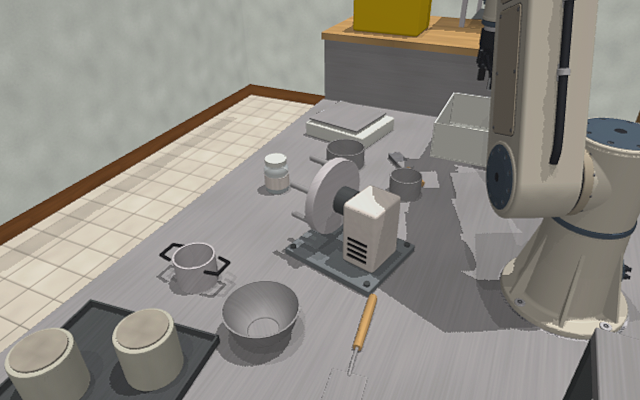

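View pics/top0.png

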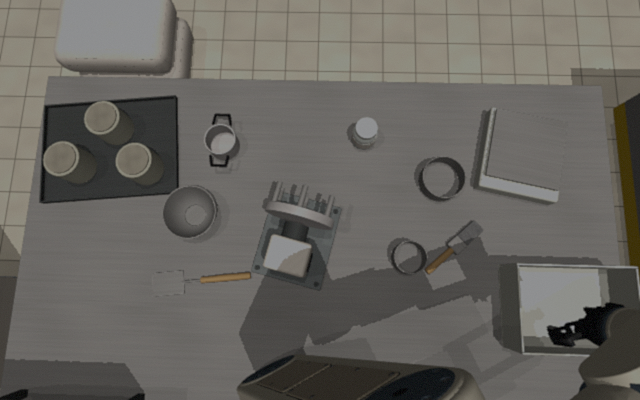

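View pics/wrist0.png

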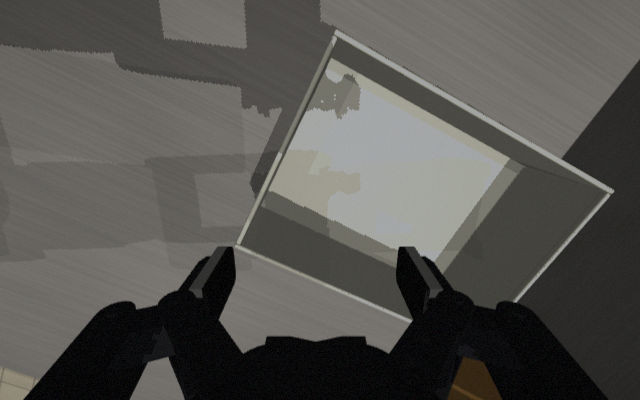

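The top view shows the drive at about (295,240) with pegs pointing up the image (world +x) at (275–330,195). Next I measure it from depth.

```bash
cat > h.py <<'E'
import numpy as np, cv2
from plant import r, optics
def cloud(n):
    im=optics.get_image(n); K=im["K"];T=im["T"];z=im["z_map"]
    v,u=np.mgrid[:400,:640]
    P=np.stack([(u-K[0,2])/K[0,0]*z,(v-K[1,2])/K[1,1]*z,z],-1)
    W=P@T[:3,:3].T+T[:3,3]; W[z<=0]=np.nan
    return im,W
E
python3 - <<'E'
from h import *
for n in ["top","side"]:
    im,W=cloud(n); np.save(n+".npy",W)
    m=np.isfinite(W[...,0])
    near=m&(abs(W[...,0]-0.5)<0.2)&(abs(W[...,1]-0.02)<0.2)
    # housing top
    h=near&(abs(W[...,2]-0.173)<0.006)
    c,hh=cv2.connectedComponents(h.astype(np.uint8))[0:2]
    for i in range(1,c):
        p=W[hh==i]
        if len(p)>80: print(n,len(p),p.mean(0).round(4),[np.round(a,4) for a in cv2.minAreaRect(p[:,:2].astype(np.float32))[:2]],cv2.minAreaRect((p[:,:2]*1000).astype(np.float32))[2])
    b=near&(abs(W[...,2]-0.018)<0.004)
    p=W[b][:,:2]; print(n,'plate',len(p),cv2.minAreaRect((p*1000).astype(np.float32)))
    cv2.imwrite(f"pics/{n}plate.png",(b*120+h*255).clip(0,255).astype(np.uint8))
    x=im["pixels"][150:320,220:420] if n=="top" else im["pixels"][130:300,250:450]
    cv2.imwrite(f"pics/{n}crop.png",cv2.resize(x,None,fx=4,fy=3.5,interpolation=2)[:600,:800])
E
```

```text
top 1660 [0.4199 0.0651 0.173 ] [array([0.4317, 0.0629]), array([0.1043, 0.1251])] 76.37438201904297
top plate 2527 ((454.5756530761719, 76.13746643066406), (235.93014526367188, 271.58978271484375), 76.25159454345703)
side 246 [0.5092 0.0633 0.1732] [array([0.5042, 0.0488]), array([0.1699, 0.0221])] 68.94022369384766
side 1197 [0.4169 0.0731 0.1715] [array([0.4314, 0.0641]), array([0.1046, 0.126 ])] 76.38224792480469
side plate 3032 ((468.00860595703125, 87.602294921875), (239.70333862304688, 261.9928894042969), 84.37297821044922)
```

View pics/topcrop.png

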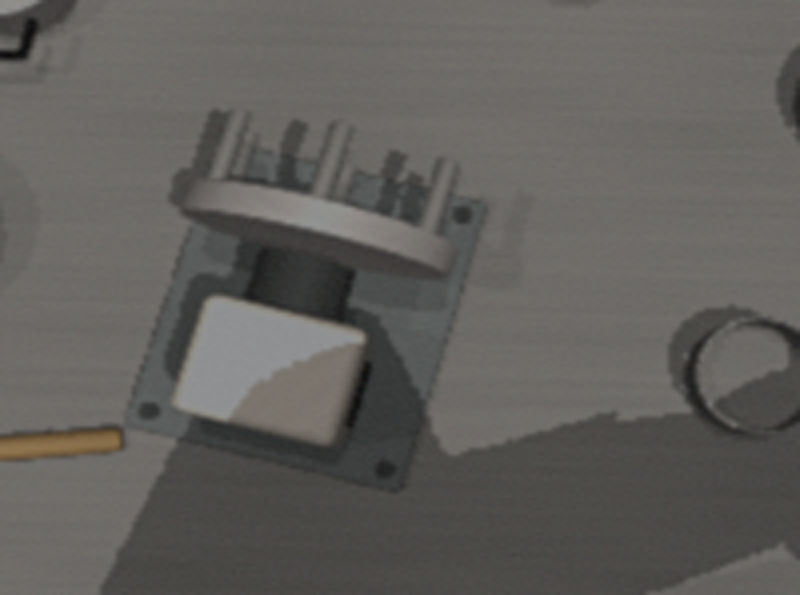

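View pics/sidecrop.png

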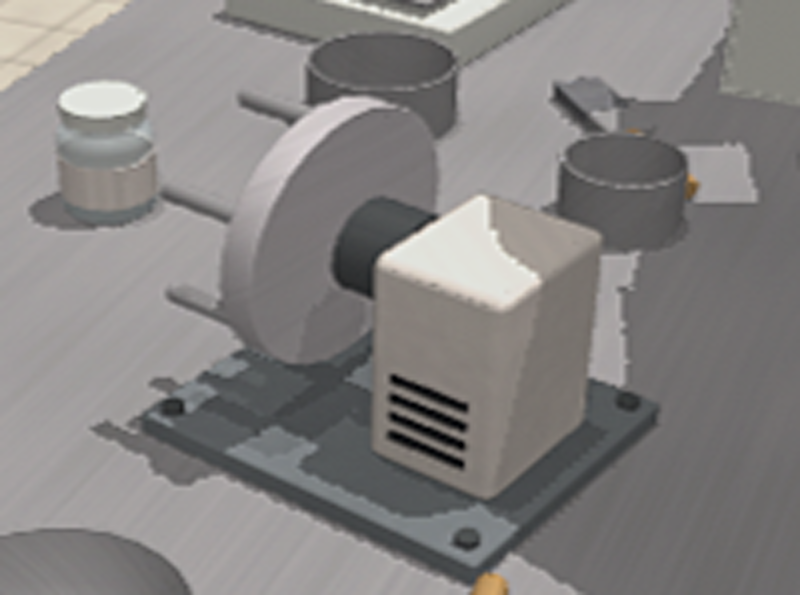

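Run:
```python
from h import *
a=np.radians(13.62); X=np.array([-np.cos(a),np.sin(a),0]);Y=np.array([-np.sin(a),-np.cos(a),0])
for n in ["top","side"]:
    W=np.load(n+".npy"); m=np.isfinite(W[...,0])&(abs(W[...,0]-0.47)<0.2)&(abs(W[...,1]-0.05)<0.2)
    p=W[m]; s=p@X; t=p@Y; z=p[:,2]
    h=(abs(z-.173)<.005); 
    hs=h&(s>np.median(s[h])-0.06)
    # housing: cluster by s gap
    hist,e=np.histogram(s[h],bins=60); print(n,'hist',list(zip(e.round(3)[:-1],hist)))
    top=z>0.1
    pl=abs(z-.018)<.003
    print('plate s',np.percentile(s[pl],[.5,99.5]).round(4),'t',np.percentile(t[pl],[.5,99.5]).round(4))
```

```text
top hist [(np.float64(-0.522), np.int64(2)), (np.float64(-0.519), np.int64(0)), (np.float64(-0.516), np.int64(0)), (np.float64(-0.513), np.int64(0)), (np.float64(-0.51), np.int64(0)), (np.float64(-0.507), np.int64(0)), (np.float64(-0.504), np.int64(1)), (np.float64(-0.501), np.int64(2)), (np.float64(-0.498), np.int64(2)), (np.float64(-0.495), np.int64(3)), (np.float64(-0.492), np.int64(3)), (np.float64(-0.489), np.int64(3)), (np.float64(-0.486), np.int64(2)), (np.float64(-0.483), np.int64(3)), (np.float64(-0.48), np.int64(35)), (np.float64(-0.477), np.int64(0)), (np.float64(-0.474), np.int64(0)), (np.float64(-0.471), np.int64(0)), (np.float64(-0.468), np.int64(13)), (np.float64(-0.465), np.int64(14)), (np.float64(-0.462), np.int64(13)), (np.float64(-0.459), np.int64(14)), (np.float64(-0.456), np.int64(16)), (np.float64(-0.453), np.int64(16)), (np.float64(-0.45), np.int64(15)), (np.float64(-0.447), np.int64(14)), (np.float64(-0.444), np.int64(16)), (np.float64(-0.441), np.int64(16)), (np.float64(-0.438), np.int64(16)), (np.float64(-0.435), np.int64(15)), (np.float64(-0.432), np.int64(
[... 2576 characters left out ...]
64(43)), (np.float64(-0.405), np.int64(39)), (np.float64(-0.402), np.int64(42)), (np.float64(-0.398), np.int64(46)), (np.float64(-0.394), np.int64(41)), (np.float64(-0.391), np.int64(45)), (np.float64(-0.387), np.int64(43)), (np.float64(-0.384), np.int64(40)), (np.float64(-0.38), np.int64(48)), (np.float64(-0.377), np.int64(44)), (np.float64(-0.373), np.int64(47)), (np.float64(-0.37), np.int64(46)), (np.float64(-0.366), np.int64(45)), (np.float64(-0.363), np.int64(39)), (np.float64(-0.359), np.int64(44)), (np.float64(-0.356), np.int64(50)), (np.float64(-0.352), np.int64(56)), (np.float64(-0.349), np.int64(50)), (np.float64(-0.345), np.int64(44))]
plate s [-0.5564 -0.2834] t [-0.3214 -0.0698]
```

```bash
cat >> h.py <<'E'
a0=np.radians(13.62); X=np.array([-np.cos(a0),np.sin(a0),0]);Y=np.array([-np.sin(a0),-np.cos(a0),0])
E
python3 - <<'E'
from h import *
from scipy.optimize import least_squares
for n in ["top","side"]:
    W=np.load(n+".npy"); m=np.isfinite(W[...,0])&(abs(W[...,0]-0.47)<0.2)&(abs(W[...,1]-0.05)<0.2)
    p=W[m]; s=p@X; t=p@Y; z=p[:,2]
    h=(abs(z-.173)<.004)&(s>-.42)&(s<-.35)
    for q in np.linspace(-.42,-.36,4):
        k=h&(abs(s-q)<.01); print(n,'hous t',t[k].min().round(4),t[k].max().round(4))
    rim=(s>-.499)&(s<-.481)&(z>.10)&(abs(t+.185)<.12)
    f=least_squares(lambda c:np.hypot(t[rim]-c[0],z[rim]-c[1])-.09,[-.18,.14],loss='soft_l1',f_scale=.002)
    print(n,'rim',rim.sum(),f.x,np.median(abs(f.fun)))
    back=(s>-.484)&(s<-.474)&(z>.06)&(abs(t+.185)<.08)
    q=np.linalg.lstsq(np.c_[t[back],z[back],np.ones(back.sum())],s[back],rcond=None)[0]; print('back',back.sum(),q)
    pg=(s<-.508)&(s>-.55)&(z>.03)&(abs(t+.185)<.12)
    tc,zc=f.x
    ang=np.degrees(np.arctan2(-(t[pg]-tc),z[pg]-.14)); rr=np.hypot(t[pg]-tc,z[pg]-.14)
    k=abs(rr-.078)<.012
    print('pegs',k.sum(), np.histogram(ang[k],bins=np.arange(-180,181,5)))
    g=np.arange(0,60,.5); ph=np.angle(np.exp(6j*np.radians(ang[k])).mean())/6; print('phase',np.degrees(ph))
    print([ (c, t[pg&(s<-.515)][0]) for c in []])
    np.save(n+'pg.npy',np.c_[s,t,z][pg])
E
```

```text
top hous t -0.2134 -0.112
top hous t -0.2133 -0.1115
top hous t -0.2129 -0.1118
top hous t -0.2148 -0.112
top rim 521 [-0.16289374  0.14043185] 0.0009015087148383644
back 499 [ 0.00180995 -0.0142051  -0.47660688]
pegs 368 (array([17,  0,  0,  0,  0,  0,  0,  0,  0,  0,  0,  0,  1,  0,  0,  0,  0,
        0,  0,  0,  0,  0,  0, 10, 72, 14,  0,  0,  0,  0,  0,  0,  0,  0,
       12, 54, 35,  0,  0,  0,  0,  0,  0,  0,  0,  0, 49, 44,  1,  0,  0,
        0,  0,  0,  0,  0,  0,  0, 21, 23,  5,  0,  0,  0,  0,  0,  0,  0,
        0,  0,  0, 10]), array([-180, -175, -170, -165, -160, -155, -150, -145, -140, -135, -130,
       -125, -120, -115, -110, -105, -100,  -95,  -90,  -85,  -80,  -75,
        -70,  -65,  -60,  -55,  -50,  -45,  -40,  -35,  -30,  -25,  -20,
        -15,  -10,   -5,    0,    5,   10,   15,   20,   25,   30,   35,
         40,   45,   50,   55,   60,   65,   70,   75,   80,   85,   90,
         95,  100,  105,  110,  115,  120,  125,  130,  135,  140,  145,
        150,  155,  160,  165,  170,  175,  180]))
phase -1.333651087277906
[]
side hous t -0.2134 -0.1145
side ho
[... 338 characters left out ...]
 0,  0,
        0, 12, 76,  6,  0,  0,  0,  0,  0,  0,  0,  0,  8, 53, 38,  0,  0,
        0,  0,  0,  0,  0,  0,  0, 27, 52,  1,  0,  0,  0,  0,  0,  0,  0,
        0,  0,  0,  0]), array([-180, -175, -170, -165, -160, -155, -150, -145, -140, -135, -130,
       -125, -120, -115, -110, -105, -100,  -95,  -90,  -85,  -80,  -75,
        -70,  -65,  -60,  -55,  -50,  -45,  -40,  -35,  -30,  -25,  -20,
        -15,  -10,   -5,    0,    5,   10,   15,   20,   25,   30,   35,
         40,   45,   50,   55,   60,   65,   70,   75,   80,   85,   90,
         95,  100,  105,  110,  115,  120,  125,  130,  135,  140,  145,
        150,  155,  160,  165,  170,  175,  180]))
phase -0.7884814848860725
[]
```

```bash
python3 -m pendant '{"travel": [[0,0,60],[0,30,110],[45,90,110],[80,145,110],[115,205,110],[150,265,110],[185,325,110],[220,385,110],[250,445,110],[270,510,110],[281,565,110],[281,588,110]], "roll": [0,0,0,-0.1,-0.2,-0.3,-0.4,-0.5,-0.6,-0.707,-0.707,-0.707], "hand": [1,1,1,0.7,0.7,0.6,0.6,0.6,0.6,0.6,0.6,0.6]}' 30; python3 -c "
from h import *
o=r.get_obs();print(o)
im=optics.get_image('wrist');cv2.imwrite('pics/w1.png',im['pixels'])
im=optics.get_image('side');cv2.imwrite('pics/s1.png',im['pixels'])"
```

```text
time: 1.75
tool_pos: [0.5628, 0.027, 0.3552]
eef_rot: [[0.0, -0.236, -0.972], [-0.0, -0.972, 0.236], [-1.0, -0.0, -0.0]]
force: [-0.2, -0.5, -0.6]
finger_gap: 0.598
{'time': 1.75, 'joints': array([ 2.59857797e+00,  9.68237886e+00,  9.35490290e+01, -4.23546614e-03,
        7.67531989e+01,  1.06250298e+02]), 'dq': array([ 5.04918627e+01,  8.74000713e+00, -1.04418342e+01, -1.92649463e-02,
        1.58301853e+00,  5.01264092e+01]), 'joint_efforts': array([ -6.21090353, -52.73843408, -35.66973925,   0.10728288,
         0.22696756,  -1.41964082]), 'tool_pos': array([0.56277696, 0.02701942, 0.35522291]), 'eef_rot': array([[ 2.71649821e-04, -2.36002935e-01, -9.71752304e-01],
       [-5.97011733e-05, -9.71752342e-01,  2.36002927e-01],
       [-9.99999961e-01, -6.09540013e-06, -2.78066002e-04]]), 'force': array([-0.15422309, -0.5087711 , -0.63562068]), 'ft_torque': array([-0.00447324, -0.02120532,  0.01060534]), 'finger_gap': 0.5977164403055054}
```

View pics/w1.png

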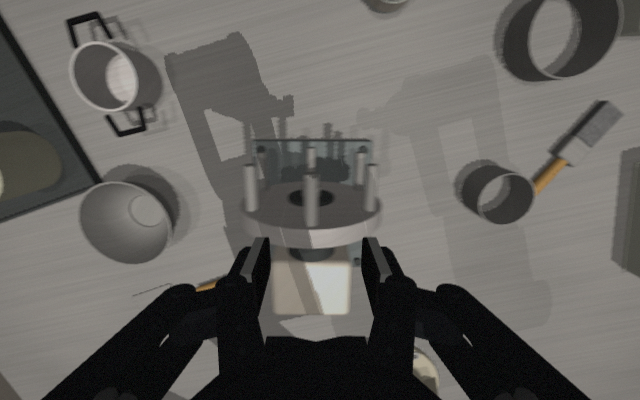

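View pics/s1.png

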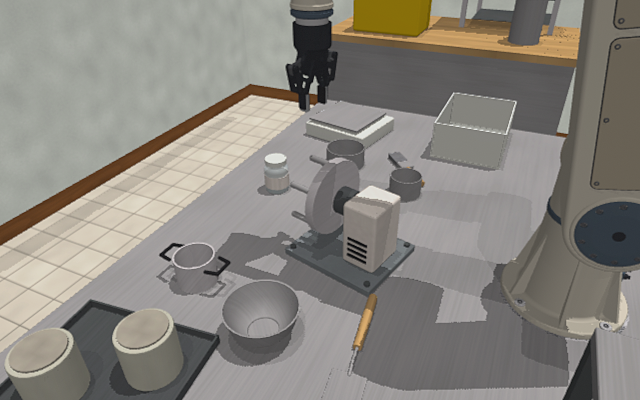

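```bash
python3 -c "
from h import *
o=r.get_obs();print(o['tool_pos'],o['tool_pos']@X,o['tool_pos']@Y,o['time'])"
```

```text
[0.56293391 0.03036704 0.35504218] -0.5399526921894562 -0.162073533080976 1.85
```

The wrist view shows the top peg at (312,200), centred between the open fingers at columns 260 and 375. Going down to grip.

```bash
python3 -m pendant '{"travel": [[0,0,-50],[0,0,-100],[0,0,-130],[0,0,-144],[0,0,-144],[0,0,-144],[0,0,-144],[0,0,-144],[0,0,-144],[0,0,-144]], "roll": [0,0,0,0,0,0,0,0,0,0], "hand": [0.6,0.6,0.6,0.6,0.6,0,0,0,0,0]}' 30; python3 -c "
from h import *
im=optics.get_image('wrist');cv2.imwrite('pics/w2.png',im['pixels'])
o=r.get_obs();print(o['tool_pos'],o['tool_pos']@X,o['tool_pos']@Y,o['force'],o['ft_torque'])"
```

```text
time: 3.1
tool_pos: [0.5633, 0.0251, 0.2128]
eef_rot: [[0.003, -0.236, -0.972], [0.0, -0.972, 0.236], [-1.0, -0.001, -0.003]]
force: [-1.0, 1.0, 7.9]
finger_gap: 0.15
[0.56327788 0.02510003 0.21276121] -0.5415272707339666 -0.15703564143039356 [0.2519579  0.99937819 7.56741583] [ 0.21750081  0.06113735 -0.02770483]
```

View pics/w2.png

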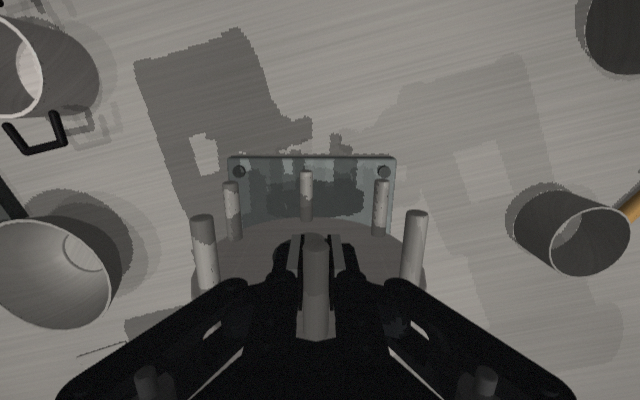

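The wrist view shows the peg held between the pads at (315,290), with a gap of 0.15 (about 13 mm). Now a helper to print arc offsets and log the force.

```bash
cat >> h.py <<'E'
import sys,json
HT,HZ,R=-.1626,.135,.078
def pose():
    o=r.get_obs();p=o['tool_pos'];t=p@Y-HT;z=p[2]-HZ
    th=np.arctan2(-t,z);F=-o['force'] # force of tool on wheel
    tan=-np.cos(th)*(F@Y)-np.sin(th)*F[2]; rad=-np.sin(th)*(F@Y)+np.cos(th)*F[2]
    return o,np.degrees(th),np.hypot(t,z),tan,rad
def log():
    o,th,rr,tan,rad=pose()
    M=-o['ft_torque']@X
    json.dump(0,open('/dev/null','w'))
    print(f"t={o['time']:.2f} th={th:.2f} r={rr*1e3:.1f} s={o['tool_pos']@X:.4f} Ftan={tan:.2f} Frad={rad:.2f} ax={-o['force']@X:.1f} Mx={M:.3f} dq={abs(o['dq']).max():.2f} gap={o['finger_gap']:.3f}")
    open('log.txt','a').write(f"{o['time']} {th} {tan} {rad} {M} {abs(o['dq']).max()}\n")
def arc(a,b,n=9):
    for q in np.linspace(a,b,n):
        dt=-R*(np.sin(np.radians(q))-np.sin(np.radians(a)));dz=R*(np.cos(np.radians(q))-np.cos(np.radians(a)))
        print(f"{q:.0f}: [{-.2355*dt*1e3:.1f},{-.9719*dt*1e3:.1f},{dz*1e3:.1f}]",end=' ')
    print()
E
python3 -c "
from h import *
log(); arc(-4,60,17); arc(60,-60,25)"
```

```text
t=3.15 th=-4.09 r=78.0 s=-0.5415 Ftan=-1.57 Frad=-7.47 ax=0.0 Mx=0.197 dq=0.11 gap=0.152
-4: [0.0,0.0,0.0] 0: [1.3,5.3,0.2] 4: [2.6,10.6,0.0] 8: [3.8,15.8,-0.6] 12: [5.1,21.0,-1.5] 16: [6.3,26.2,-2.8] 20: [7.6,31.2,-4.5] 24: [8.8,36.1,-6.6] 28: [9.9,40.9,-8.9] 32: [11.0,45.5,-11.7] 36: [12.1,49.8,-14.7] 40: [13.1,54.0,-18.1] 44: [14.0,57.9,-21.7] 48: [14.9,61.6,-25.6] 52: [15.8,65.0,-29.8] 56: [16.5,68.1,-34.2] 60: [17.2,70.9,-38.8] 
60: [0.0,0.0,0.0] 55: [-0.9,-3.6,5.7] 50: [-1.8,-7.6,11.1] 45: [-2.9,-12.0,16.2] 40: [-4.1,-16.9,20.8] 35: [-5.4,-22.2,24.9] 30: [-6.7,-27.7,28.5] 25: [-8.1,-33.6,31.7] 20: [-9.6,-39.7,34.3] 15: [-11.2,-46.0,36.3] 10: [-12.7,-52.5,37.8] 5: [-14.3,-59.0,38.7] 0: [-15.9,-65.7,39.0] -5: [-17.5,-72.3,38.7] -10: [-19.1,-78.8,37.8] -15: [-20.7,-85.3,36.3] -20: [-22.2,-91.6,34.3] -25: [-23.7,-97.7,31.7] -30: [-25.1,-103.6,28.5] -35: [-26.4,-109.1,24.9] -40: [-27.7,-114.4,20.8] -45: [-28.9,-119.3,16.2] -50: [-30.0,-123.7,11.1] -55: [-31.0,-127.8,5.7] -60: [-31.8,-131.3,0.0]
```

```bash
python3 -m pendant '{"travel": [[1.3,5.3,0.2],[2.6,10.6,0]], "roll": [0,0], "hand": [0,0]}' >/dev/null; python3 -c "from h import *;log()"
python3 -m pendant '{"travel": [[1.2,5.2,-0.6],[2.5,10.4,-1.5]], "roll": [0,0], "hand": [0,0]}'; python3 -c "from h import *;log()"
```

```text
t=3.40 th=1.87 r=77.9 s=-0.5416 Ftan=15.08 Frad=-11.67 ax=1.4 Mx=-2.591 dq=4.20 gap=0.148
time: 3.65
tool_pos: [0.5679, 0.0436, 0.2113]
eef_rot: [[0.001, -0.235, -0.972], [-0.004, -0.972, 0.235], [-1.0, 0.004, -0.002]]
force: [-3.9, -11.3, 12.6]
finger_gap: 0.15
t=3.65 th=10.00 r=77.5 s=-0.5417 Ftan=13.88 Frad=-10.30 ax=-1.1 Mx=-2.203 dq=4.14 gap=0.150
```

```bash
python3 -m pendant '{"travel": [[1.2,5.2,-0.3],[2.5,10.2,-1.5]], "roll": [0,0], "hand": [0,0]}'>/dev/null; python3 -c "from h import *;log()"
python3 -m pendant '{"travel": [[1.2,4.9,-2],[2.3,9.7,-4]], "roll": [0,0], "hand": [0,0]}'>/dev/null; python3 -c "from h import *;log()"
python3 -m pendant '{"travel": [[1.1,4.6,-2.5],[2.2,8.9,-5.6]], "roll": [0,0], "hand": [0,0]}'>/dev/null; python3 -c "from h import *;log()"
```

```text
t=3.90 th=17.90 r=78.4 s=-0.5416 Ftan=13.77 Frad=-6.48 ax=0.7 Mx=-1.994 dq=4.01 gap=0.149
t=4.15 th=25.95 r=78.8 s=-0.5417 Ftan=13.16 Frad=-5.06 ax=0.2 Mx=-1.774 dq=3.85 gap=0.155
t=4.40 th=33.89 r=78.2 s=-0.5417 Ftan=13.02 Frad=-1.48 ax=1.3 Mx=-1.920 dq=3.27 gap=0.150
```

```bash
python3 -m pendant '{"travel": [[1,4.2,-3.4],[1.9,8.1,-7]], "roll": [0,0], "hand": [0,0]}'>/dev/null; python3 -c "from h import *;log()"
python3 -m pendant '{"travel": [[0.9,3.7,-3.9],[1.8,7.1,-8.1]], "roll": [0,0], "hand": [0,0]}'>/dev/null; python3 -c "from h import *;log()"
python3 -m pendant '{"travel": [[0.7,3.1,-4.4],[1.4,5.9,-9]], "roll": [0,0], "hand": [0,0]}'>/dev/null; python3 -c "from h import *;log()"
python3 -m pendant '{"travel": [[0,0,0]], "roll": [0], "hand": [0]}'>/dev/null; python3 -c "from h import *;log()"
```

```text
t=4.65 th=42.01 r=77.9 s=-0.5417 Ftan=12.63 Frad=1.02 ax=1.9 Mx=-1.791 dq=2.95 gap=0.150
t=4.90 th=50.11 r=77.4 s=-0.5417 Ftan=12.01 Frad=2.54 ax=1.1 Mx=-1.849 dq=3.46 gap=0.152
t=5.15 th=58.19 r=77.1 s=-0.5417 Ftan=11.25 Frad=3.74 ax=1.6 Mx=-1.754 dq=3.76 gap=0.154
t=5.28 th=58.56 r=77.2 s=-0.5417 Ftan=4.79 Frad=4.80 ax=1.8 Mx=-1.239 dq=0.33 gap=0.152
```

```bash
L='from h import *;log()'
python3 -m pendant '{"travel": [[-0.9,-3.6,5.7],[-1.8,-7.6,11.1]], "roll": [0,0], "hand": [0,0]}'>/dev/null; python3 -c "$L"
python3 -m pendant '{"travel": [[-1.1,-4.4,5.1],[-2.3,-9.3,9.7]], "roll": [0,0], "hand": [0,0]}'>/dev/null; python3 -c "$L"
python3 -m pendant '{"travel": [[-1.3,-5.3,4.1],[-2.6,-10.8,7.7]], "roll": [0,0], "hand": [0,0]}'>/dev/null; python3 -c "$L"
python3 -m pendant '{"travel": [[-1.4,-5.9,3.2],[-2.9,-12,5.8]], "roll": [0,0], "hand": [0,0]}'>/dev/null; python3 -c "$L"
python3 -m pendant '{"travel": [[-1.6,-6.3,2],[-3.1,-12.8,3.5]], "roll": [0,0], "hand": [0,0]}'>/dev/null; python3 -c "$L"
python3 -m pendant '{"travel": [[-1.6,-6.5,0.9],[-3.2,-13.2,1.2]], "roll": [0,0], "hand": [0,0]}'>/dev/null; python3 -c "$L"
```

```text
t=5.53 th=49.52 r=77.6 s=-0.5415 Ftan=-9.79 Frad=6.01 ax=6.1 Mx=0.334 dq=4.36 gap=0.149
t=5.78 th=39.64 r=78.4 s=-0.5415 Ftan=-8.37 Frad=3.30 ax=5.4 Mx=0.835 dq=3.77 gap=0.156
t=6.03 th=30.05 r=79.4 s=-0.5415 Ftan=-6.42 Frad=-2.15 ax=2.2 Mx=1.247 dq=4.13 gap=0.149
t=6.28 th=20.53 r=80.5 s=-0.5416 Ftan=-7.07 Frad=-7.74 ax=-1.2 Mx=1.744 dq=4.68 gap=0.148
t=6.53 th=10.71 r=80.8 s=-0.5416 Ftan=-6.46 Frad=-8.00 ax=-1.1 Mx=1.596 dq=5.24 gap=0.147
t=6.78 th=0.59 r=80.2 s=-0.5416 Ftan=-6.57 Frad=-8.52 ax=-2.9 Mx=1.369 dq=5.32 gap=0.148
```

```bash
L='from h import *;log()'
python3 -m pendant '{"travel": [[-1.6,-6.6,-0.5],[-3.2,-13.1,-1.5]], "roll": [0,0], "hand": [0,0]}'>/dev/null; python3 -c "$L"
python3 -m pendant '{"travel": [[-1.6,-6.5,-1.7],[-3.1,-12.8,-3.8]], "roll": [0,0], "hand": [0,0]}'>/dev/null; python3 -c "$L"
python3 -m pendant '{"travel": [[-1.5,-6.1,-2.7],[-2.9,-12,-6]], "roll": [0,0], "hand": [0,0]}'>/dev/null; python3 -c "$L"
python3 -m pendant '{"travel": [[-1.3,-5.5,-3.6],[-2.6,-10.8,-7.7]], "roll": [0,0], "hand": [0,0]}'>/dev/null; python3 -c "$L"
python3 -m pendant '{"travel": [[-1.2,-4.9,-4.6],[-2.3,-9.3,-9.7]], "roll": [0,0], "hand": [0,0]}'>/dev/null; python3 -c "$L"
python3 -m pendant '{"travel": [[-1,-4.1,-5.4],[-1.8,-7.6,-11.1]], "roll": [0,0], "hand": [0,0]}'>/dev/null; python3 -c "$L"
```

```text
t=7.03 th=-9.43 r=79.4 s=-0.5415 Ftan=-4.77 Frad=2.44 ax=2.2 Mx=1.011 dq=5.34 gap=0.149
t=7.28 th=-19.67 r=78.7 s=-0.5415 Ftan=-5.15 Frad=2.26 ax=1.5 Mx=1.143 dq=5.31 gap=0.150
t=7.53 th=-30.26 r=78.4 s=-0.5413 Ftan=-3.86 Frad=1.94 ax=1.9 Mx=0.813 dq=5.10 gap=0.150
t=7.78 th=-40.39 r=78.3 s=-0.5412 Ftan=-4.12 Frad=-2.39 ax=1.7 Mx=0.560 dq=4.47 gap=0.146
t=8.03 th=-50.51 r=78.3 s=-0.5411 Ftan=-4.59 Frad=3.88 ax=3.9 Mx=1.293 dq=5.58 gap=0.151
t=8.28 th=-60.44 r=78.3 s=-0.5410 Ftan=-4.84 Frad=0.47 ax=1.6 Mx=0.695 dq=5.61 gap=0.151
```

```bash
cat > fit.py <<'E'
from h import *
from scipy.optimize import least_squares
D=np.loadtxt('log.txt'); D=D[D[:,5]>2]
off=np.array([0]*len(D)) if D.shape[1]<7 else D[:,6]
th=np.radians(D[:,1]+off); F=D[:,2]; s=np.sign(F)
for ls in ('linear','soft_l1'):
    f=least_squares(lambda q:q[0]*s+q[1]*np.cos(th)+q[2]*np.sin(th)-F,[9,3,3],loss=ls,f_scale=.5)
    c=np.degrees(np.arctan2(f.x[2],f.x[1])); 
    print(ls,'fric',f.x[0],'A',np.hypot(*f.x[1:]),'peak th',c,'bottom at peg th',c-90,'rms',np.sqrt((f.fun**2).mean()))
E
python3 fit.py
```

```text
linear fric 10.337603108477843 A 5.744456722771633 peak th -30.572635798054684 bottom at peg th -120.57263579805468 rms 0.5935310528241214
soft_l1 fric 10.354324129393092 A 5.834310523989159 peak th -31.817424510984985 bottom at peg th -121.81742451098498 rms 0.5983509174697972
```

Both directions fit well: the heavy side is at the bottom when this peg is at about −121°, or equally when the peg 120° ahead of it (now at +60°) is near −1°. I'll regrip that peg.

```bash
python3 -m pendant '{"travel": [[0,0,0],[0,0,0],[0,0,20],[0,0,60],[0,0,100],[8,33,105],[18,75,105],[28,115,105],[31.8,131.3,105],[31.8,131.3,105]], "roll": [0,0,0,0,0,0,0,0,0,0], "hand": [0.5,0.5,0.5,0.5,0.5,0.5,0.5,0.5,0.5,0.5]}' 30; python3 -c "
from h import *
im=optics.get_image('wrist');cv2.imwrite('pics/w3.png',im['pixels'])
im=optics.get_image('top');cv2.imwrite('pics/t3.png',im['pixels'])
log()"; sed -i '$d' log.txt
```

```text
time: 9.52
tool_pos: [0.5793, 0.0962, 0.2784]
eef_rot: [[-0.001, -0.234, -0.972], [-0.001, -0.972, 0.234], [-1.0, 0.001, 0.001]]
force: [0.0, -0.6, 0.2]
finger_gap: 0.497
t=9.62 th=24.70 r=158.0 s=-0.5405 Ftan=0.14 Frad=1.57 ax=0.4 Mx=-0.020 dq=0.69 gap=0.505
```

View pics/w3.png

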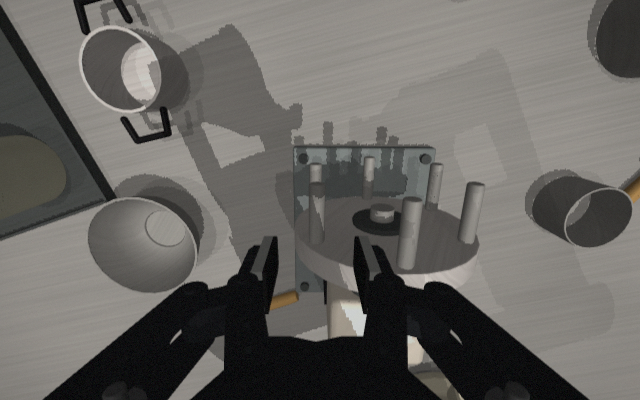

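The wrist view shows the target peg at (316,210), centred between the fingers. Descending to grip it.

```bash
python3 -m pendant '{"travel": [[0,0,-50],[0,0,-90],[0,0,-104],[0,0,-104],[0,0,-104],[0,0,-104],[0,0,-104],[0,0,-104]], "roll": [0,0,0,0,0,0,0,0], "hand": [0.5,0.5,0.5,0.5,0,0,0,0]}' 30; python3 -c "
from h import *
im=optics.get_image('wrist');cv2.imwrite('pics/w4.png',im['pixels'])
log()"; sed -i '$d' log.txt; cp log.txt log1.txt
```

```text
time: 10.62
tool_pos: [0.5805, 0.0953, 0.1764]
eef_rot: [[0.002, -0.236, -0.972], [-0.001, -0.972, 0.236], [-1.0, 0.0, -0.003]]
force: [-1.1, -5.4, 6.6]
finger_gap: 0.15
t=10.68 th=58.19 r=78.5 s=-0.5417 Ftan=9.31 Frad=1.15 ax=1.6 Mx=-0.864 dq=0.12 gap=0.155
```

View pics/w4.png

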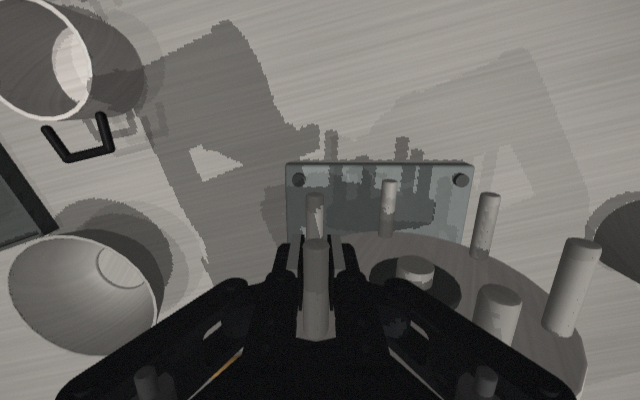

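Gripped (peg at (316,290) between the pads, gap 0.15). Sweeping down through the target and past it.

```bash
L='from h import *;log()'
python3 -m pendant '{"travel": [[-0.9,-3.6,5.7],[-1.8,-7.6,11.1]], "roll": [0,0], "hand": [0,0]}'>/dev/null; python3 -c "$L"
python3 -m pendant '{"travel": [[-1.1,-4.4,5.1],[-2.3,-9.3,9.7]], "roll": [0,0], "hand": [0,0]}'>/dev/null; python3 -c "$L"
python3 -m pendant '{"travel": [[-1.3,-5.3,3.9],[-2.6,-10.8,7.3]], "roll": [0,0], "hand": [0,0]}'>/dev/null; python3 -c "$L"
python3 -m pendant '{"travel": [[-1.4,-5.9,3],[-2.9,-12,5.3]], "roll": [0,0], "hand": [0,0]}'>/dev/null; python3 -c "$L"
python3 -m pendant '{"travel": [[-1.6,-6.3,1.8],[-3.1,-12.8,3.1]], "roll": [0,0], "hand": [0,0]}'>/dev/null; python3 -c "$L"
python3 -m pendant '{"travel": [[-1.6,-6.5,0.8],[-3.2,-13.2,1]], "roll": [0,0], "hand": [0,0]}'>/dev/null; python3 -c "$L"
python3 -m pendant '{"travel": [[-1.6,-6.6,-0.4],[-3.2,-13.1,-1.3]], "roll": [0,0], "hand": [0,0]}'>/dev/null; python3 -c "$L"
python3 -m pendant '{"travel": [[-1.6,-6.5,-1.6],[-3.1,-12.8,-3.6]], "roll": [0,0], "hand": [0,0]}'>/dev/null; python3 -c "$L"
python3 -m pendant '{"travel": [[-1.5,-6.1,-2.7],[-2.9,-12,-5.9]], "roll": [0,0], "hand": [0,0]}'>/dev/null; python3 -c "$L"
```

```text
t=10.93 th=49.32 r=79.2 s=-0.5416 Ftan=-5.99 Frad=-0.33 ax=4.0 Mx=0.774 dq=4.37 gap=0.153
t=11.18 th=39.73 r=80.3 s=-0.5416 Ftan=-6.25 Frad=-4.52 ax=2.2 Mx=1.449 dq=3.79 gap=0.148
t=11.43 th=30.70 r=81.5 s=-0.5417 Ftan=-8.48 Frad=-13.95 ax=-1.9 Mx=2.628 dq=4.18 gap=0.149
t=11.68 th=21.40 r=81.8 s=-0.5417 Ftan=-6.39 Frad=-14.37 ax=-2.5 Mx=2.002 dq=5.04 gap=0.146
t=11.93 th=11.52 r=80.9 s=-0.5417 Ftan=-9.96 Frad=-17.58 ax=-4.1 Mx=2.368 dq=5.22 gap=0.148
t=12.18 th=1.47 r=79.9 s=-0.5416 Ftan=-9.61 Frad=-6.69 ax=-0.3 Mx=1.642 dq=5.48 gap=0.153
t=12.43 th=-8.52 r=78.8 s=-0.5415 Ftan=-11.06 Frad=-4.53 ax=-0.8 Mx=1.966 dq=5.21 gap=0.153
t=12.68 th=-18.49 r=78.3 s=-0.5416 Ftan=-13.36 Frad=-2.55 ax=-0.5 Mx=2.106 dq=5.15 gap=0.153
t=12.93 th=-28.54 r=77.8 s=-0.5416 Ftan=-14.34 Frad=-2.69 ax=-1.1 Mx=2.174 dq=4.91 gap=0.150
```

```bash
L='from h import *;log()'
python3 -m pendant '{"travel": [[1.4,5.9,3.2],[2.9,12,5.8]], "roll": [0,0], "hand": [0,0]}'>/dev/null; python3 -c "$L"
python3 -m pendant '{"travel": [[1.5,6.3,2],[3.1,12.8,3.5]], "roll": [0,0], "hand": [0,0]}'>/dev/null; python3 -c "$L"
python3 -m pendant '{"travel": [[1.6,6.5,0.9],[3.2,13.2,1.2]], "roll": [0,0], "hand": [0,0]}'>/dev/null; python3 -c "$L"
python3 -m pendant '{"travel": [[1.6,6.6,-0.3],[3.2,13.2,-1.2]], "roll": [0,0], "hand": [0,0]}'>/dev/null; python3 -c "$L"
python3 -m pendant '{"travel": [[1.6,6.5,-1.5],[3.1,12.8,-3.5]], "roll": [0,0], "hand": [0,0]}'>/dev/null; python3 -c "$L"
python3 -c "
D=[l.split()[:6] for l in open('log.txt')]
n=len(open('log1.txt').readlines())
open('log.txt','w').write('\n'.join(' '.join(d+(['0'] if i<n else ['-120'])) for i,d in enumerate(D)))"
python3 fit.py; awk '{print $2+$7,$3}' log.txt | sort -n
```

```text
t=13.18 th=-21.17 r=78.2 s=-0.5415 Ftan=8.24 Frad=-2.00 ax=4.8 Mx=-1.496 dq=4.94 gap=0.151
t=13.43 th=-11.49 r=79.1 s=-0.5417 Ftan=11.13 Frad=-13.57 ax=0.4 Mx=-2.336 dq=5.38 gap=0.145
t=13.68 th=-1.35 r=78.6 s=-0.5416 Ftan=9.85 Frad=-7.12 ax=3.0 Mx=-1.783 dq=5.48 gap=0.148
t=13.93 th=8.61 r=78.2 s=-0.5416 Ftan=12.64 Frad=-6.60 ax=2.7 Mx=-2.105 dq=5.23 gap=0.145
t=14.18 th=18.65 r=77.9 s=-0.5416 Ftan=12.49 Frad=-6.78 ax=1.3 Mx=-1.900 dq=5.17 gap=0.149
linear fric 10.561400278945039 A 6.018177698491938 peak th -32.111830273128334 bottom at peg th -122.11183027312833 rms 0.7676438992312405
soft_l1 fric 10.495005433450375 A 5.975602274637484 peak th -31.696099064076453 bottom at peg th -121.69609906407645 rms 0.7701397026361537
-148.541 -14.341392444290882
-141.174 8.241224902240917
-138.488 -13.359145533293031
-131.488 11.13058522157841
-128.52 -11.059959423946765
-121.355 9.845833682462999
-118.534 -9.614752932989061
-111.391 12.643257177866163
-108.477 -9.96287089606827
-101.348 12.492147669429997
-98.6022 -6.392818231939941
-89.3039 -8.482976634624961
-80.2719 -6.248894169769631
-70.6751 -5.9883358797574715
-60.4436 -4.835267189661196
-50.5084 -4.586069172180835
-40.3866 -4.118114725568799
-30.2634 -3.8550801722136843
-19.6651 -5.153982362543406
-9.42643 -4.767257463937575
-4.09294 -1.5680979679190723
0.58835 -6.574466074492505
1.86681 15.079410256675642
10.0025 13.878158740895564
10.7073 -6.463147617234322
17.9014 13.767152768096473
20.5342 -7.07035594806329
25.953 13.161522808850595
30.0541 -6.4249297630386
33.8863 13.019497152407183
39.6396 -8.37028293829024
42.0077 12.63322582201914
49.5194 -9.794359149384038
50.1149 12.014527216446389
58.194 11.24829093378855
58.556 4.790663495768497
```

```bash
python3 -m pendant '{"travel": [[-1.6,-6.3,2],[-3.1,-12.8,3.5],[-4.7,-19.3,4.4],[-6.3,-26,4.7],[-6.9,-28.6,4.6],[-6.9,-28.6,4.6],[-6.9,-28.6,4.6],[-6.9,-28.6,4.6],[-6.9,-28.6,4.6],[-6.9,-28.6,4.6]], "roll": [0,0,0,0,0,0,0,0,0,0], "hand": [0,0,0,0,0,0,0,0,0,0]}' 40; python3 -c "
from h import *
log()
for n in ['wrist','top']:
    im=optics.get_image(n);cv2.imwrite(f'pics/{n}5.png',im['pixels'])
log()"
```

```text
time: 15.42
tool_pos: [0.5644, 0.0294, 0.2143]
eef_rot: [[0.004, -0.236, -0.972], [0.003, -0.972, 0.237], [-1.0, -0.004, -0.003]]
force: [0.5, 8.1, 12.5]
finger_gap: 0.149
t=15.43 th=-0.81 r=79.3 s=-0.5416 Ftan=-8.16 Frad=-12.36 ax=-1.4 Mx=1.374 dq=0.08 gap=0.149
t=15.53 th=-0.80 r=79.3 s=-0.5416 Ftan=-7.56 Frad=-14.06 ax=-0.9 Mx=1.393 dq=0.06 gap=0.148
```

View pics/wrist5.png

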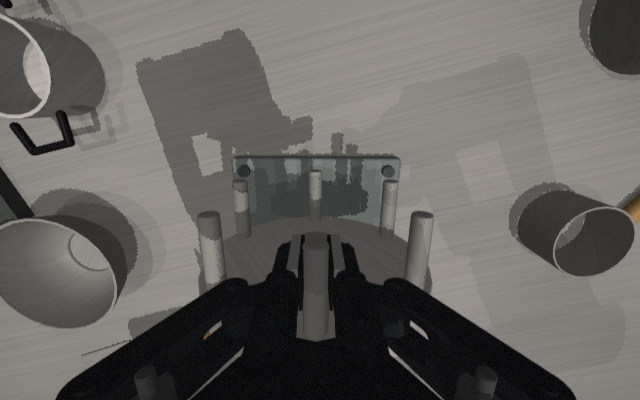

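View pics/top5.png

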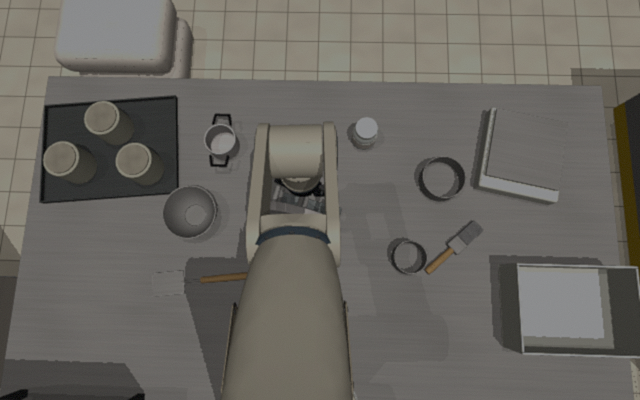

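The peg is still gripped at the top (316,285), and the baking things stand where they were in the first top view. The wheel is still, about 1° from the fitted bottom position.

```bash
python3 -c "
from plant import r
print(r.close_job())"
```

```text
the job is handed in; nothing more can be done
None
```

The wheel is turned so the heavy side should be at the bottom. I handed the job in at about 15.5 s with the gripper still holding a peg; handing in reports no verdict.

- **Finding the heavy side:** I gripped the top peg and swept the wheel about 60° both ways. I then regripped the peg two places along and swept through the expected bottom position in both directions. The fit gave a heavy-side pull of about 6 N at the pegs, within the stated 5 to 6.5 N. Fitting only the first peg's sweeps and fitting all of them agreed to about 1.5° on where the bottom is.
- **Final state:** The gripped peg is about 1° from the fitted position, against a 20° tolerance. The wheel stands still and the gripper is set to 40 N. The last pictures show the peg between the pads and the baking things where they were in the first top view.
- **What didn't match:** The fitted friction was about 10.5 N at the pegs, above the stated 7 N for the bearing. I put the extra down to the peg rubbing in the pads. It acts the same in both directions, so it does not shift the result. Single force readings scattered by about 0.8 N, and the pads slipped up to about 3 mm along the peg's radius during the sweeps.

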